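# Hold a stencilled plaque flush on the sloped spray rest

### The job

Get the orange plaque ready for airbrushing: lay the blue stencil squarely on it, edges in line, and let go. Then grip the two together by their long edges, lift them clear of the bench as one squared pair, tilt them to match the sloped green face of the spray rest, and press the plaque's back flush on the middle of that face with a gentle but definite push, its long edges running straight along the slope. Finish while still gripping the pair and holding it pressed flush there, without letting go, and leave everything else on the bench where it is.

Things in the scene. Friction and masses are not known exactly. Their poses are not given: they have to be found in the camera images.
- plaque: Loose orange wooden plaque, 100 mm (x) x 56 mm (y) x 12 mm thick (z), 40 to 85 g, a cream band across one end of its top. Lies flat on the bench at the start, to the robot's left or right. Origin at the centre of its underside (its back), z up out of its painted face. Either way round (x or -x) will do.
- stencil: Loose blue plastic stencil plate of the plaque's outline, 100 mm (x) x 56 mm (y) x 12 mm (z), 40 to 85 g, with two openings 30 x 30 mm; rims 13 mm wide along the long edges, a 12 mm bar across the middle. Starts flat on the bench, on the side away from the plaque. Origin at the centre of its underside. Either way round will do. Plaque and stencil stacked are 24 mm thick, 56 mm wide.
- rest: Spray rest between them: dark steel foot plate 130 x 110 x 14 mm fixed to the bench, with a post carrying a square wooden board 150 x 150 mm, 10 mm thick, on springs, tilted to face away from the robot. Origin at the centre of the foot's underside; x points level away from the robot, z up. The foot does not move.
- board_face (a point): Middle of the board's green face (142 x 142 mm, bare, no rim), 102 to 107 mm above the bench. z: out of the face, leaning away from the robot; x: down the slope, away from the robot; y: level, across. Slope 0.25 to 0.5 rad (14 to 29 degrees) from level, different every time; the stiff hinge stays set. The board is sprung: it sinks straight in along -z without tilting, 1 mm per 2 N, at most 12 mm.
- jar_amber: Loose amber glass paint jar with a black cap, 48 mm across, 60 mm tall; origin at the centre of its underside. Bystander.
- jar_white: Loose red paint jar with a white cap, 48 mm across, 60 mm tall; origin at the centre of its underside. Bystander.
- thinner: Loose green bottle with a red cap, 44 mm across, 100 mm tall; origin at the centre of its underside. Bystander.
- handle: Loose turned dark-wood tool handle standing upright, 42 mm across, 150 mm tall; origin at the centre of its underside. Bystander.
- sander: Loose cork sanding block, 90 x 50 x 30 mm; origin at the centre of its underside. Bystander.
- tape: Loose yellow disc (a closed roll), 70 mm across, 20 mm tall; origin at the centre of its underside. Bystander.
There are look-alikes about, which are no part of the job. Several things have the shape of the stencil; the one meant has the colours described above. Of the things that look like the plaque, the middle-sized one is meant.

How it is judged:
By the outcome, as a careful person would: the job done as asked, in the order asked, and still so for the second after the job is handed in, while the arm keeps its last pose, push and grip.
It also fails if it takes over 54 s, if anything falls off the work surface, if the arm or the gripper's body presses on something with over 40 N, if the wrist force passes 120 N, or if a joint passes its speed limit or range.

### The arm

A 7-joint arm with a two-finger parallel gripper is mounted at the origin on the work surface. World frame = base frame: x ahead of the robot, y to its left, z up, the work surface at z = 0. Lengths are in m, angles in rad, forces in N, time in s.
With the tool pointing down it reaches from about 0.4 to 0.9 m from the base axis. Payload 5.6 kg.
Tool frame: the origin (TCP) lies midway between the tips of the shut fingers; the grasp point (between the pads) lies 19 mm behind it; z points along the fingers, y is the line along which they close (so a half turn about z gives the same grasp; the last joint's range is limited). The gripper opens to 92 mm and grips with 3 to 60 N. Pads are 20 mm wide; open, the fingers measure 128 mm over their backs; the gripper's body (75 mm by 189 mm) begins 69 mm behind the grasp point.
Start: joints at [1.285, 0.468, -0.012, 1.603, 0.006, 1.071, -0.056], TCP at [0.156, -0.631, 0.189] pointing down, gripper open.
Joint ranges: [-2.53, 2.53], [-0.31, 2.02], [-1.57, 1.55], [0.28, 2.44], [-1.29, 4.43], [0.15, 1.84], [-2.92, 2.92]. Speed limits (rad/s): [2.57, 2.57, 3.14, 3.14, 3.14, 3.14, 3.14].

### API

Orientations are given as a 3x3 rotation matrix whose columns are the frame's x, y, z axes.
In Python, from station import env, effector, solver, viewer, workorder, search_frame, tip_of gives the robot as it stands. Calls block until the motion is done:
- env.reach(position, orientation): joint-space move of the TCP to a pose.
- env.movel(position, frame=None, rate=0.15): straight line of the TCP; frame=None keeps the orientation; rate is the mean speed in m/s.
- env.goto_joints(angles): joint-space move.
- effector.release() and effector.grasp(squeeze=None): open the fingers fully, or close them until they stop; squeeze is the grip in N (None keeps the last).
- env.pause(seconds).
- solver.inverse_kinematics(position, orientation): joint angles nearest the present ones, or None.
- env.sense(): the state.
- viewer.read_camera(name): name is "side" or "top"; returns (picture, depth): 420x560x3 uint8, red, green, blue; 420x560 float32, m along the optical axis (not along the pixel's ray), 0 where there is no reading.
- viewer.camera_info(name): a dict with "intrinsics" (3x3 intrinsics, pixels), "dist_coeffs" ([k1, k2, p1, p2, k3] as OpenCV has them; the pictures are not rectified), "eye" and "rotation" of the camera in the world. Camera axes: x right, y up, looking along -z (the intrinsics and any distortion apply to the point x, -y, -z); pixel columns grow to the right and rows downward; lengths in m; the calibration is good to about 2 mm. A picture is of the moment at which its call begins. camera_info takes no time and is no camera call.
A pose or a line that the arm cannot do raises env.PlanningError and nothing moves.
- workorder.finish_job(): hands the job in; it is judged then, once.
Trained networks look in the newest picture that a camera, given by its name, has taken for a name from the list of things; names that differ only in an ending like _2 or _b are one class to them, and where a whole thing is asked for, a point or a joint stands for the part that bears it (a point fixed in the world has none). Each returns a list of dicts, best first, with "score" (0 to 1); they miss things now and then, are a little off and sometimes report something else, mostly with a low value. They report only what shows in the picture. A call takes as long as a camera call. They do not tell look-alikes from the thing itself.
- search_frame(camera, name): "at" ([x, y, z] in m, in world coordinates, good to about 4 mm: the middle of the surface that is visible of it).
- tip_of(camera, name): "at" ([x, y, z] in m, in world coordinates, good to about 4 mm: a listed point, or the origin of a listed thing).
The state is a dict: "t": time; "joint_positions": joint angles; "joint_velocities": joint speeds; "tau": joint torques, N m; "ee_pos": TCP position; "tcp_rot": TCP orientation; "wrist_force": force on the tool from outside, world axes, zero at the start; "moment": the same for the moment, N m; "gripper_width": finger opening in m; "grasp_force": force on a finger pad.
Only numpy, scipy, OpenCV 4.12 (cv2) and the standard library are available. Lean on these libraries where they do the work, as an engineer would, in place of code of your own. Each camera call takes 0.05 s, during which the arm holds its last target. There are 200 camera calls.

## Working session

There is one attempt and no reset: what is moved stays moved. The work goes in short steps, each a Python script; the robot and the scene stay as the last script left them, time stands still between calls to the robot, and variables do not carry over. Pictures are saved under pics/ and viewed, at most 10 in all, crops included, and the job is handed in when it is done.

```bash
ls; mkdir -p pics
cat > h.py <<'E'
import numpy as np, cv2
from station import env, effector, solver, viewer, workorder, search_frame, tip_of
def cloud(name,depth):
    ci=viewer.camera_info(name);K=np.array(ci["intrinsics"]);D=np.array(ci["dist_coeffs"],float)
    h,w=depth.shape;u,v=np.meshgrid(np.arange(w),np.arange(h))
    p=cv2.undistortPoints(np.stack([u,v],-1).reshape(-1,1,2).astype(np.float64),K,D).reshape(h,w,2)
    c=np.stack([p[...,0]*depth,-p[...,1]*depth,-depth],-1)
    return c@np.array(ci["rotation"]).T+np.array(ci["eye"])
def snap(name,fn=None):
    im,d=viewer.read_camera(name)
    if fn: cv2.imwrite("pics/"+fn,cv2.cvtColor(im,cv2.COLOR_RGB2BGR))
    return im,d,cloud(name,d)
E
python3 - <<'E'
from h import *
for n in ("top","side"):
    im,d,c=snap(n,n+"1.png"); np.savez(n+"1.npz",im=im,d=d,c=c)
    ci=viewer.camera_info(n); print(n,ci["eye"],np.round(ci["rotation"],2).tolist(),ci["dist_coeffs"])
    for k in ("plaque","stencil","rest","board_face"):
        print(k,[(np.round(r["at"],3).tolist(),round(r["score"],2)) for r in (tip_of if k=="board_face" else search_frame)(n,k)])
E
```

```text
pics
top [0.32599608 0.00707104 1.45252583] [[-0.01, 0.99, -0.17], [-1.0, -0.0, 0.01], [0.01, 0.17, 0.99]] [-0.07592606  0.          0.          0.          0.        ]
plaque [([0.342, -0.296, 0.018], 0.59), ([0.513, -0.314, 0.014], 0.58), ([0.469, -0.198, 0.011], 0.5)]
stencil [([0.499, 0.291, 0.008], 0.72), ([0.352, 0.095, 0.015], 0.72), ([0.646, -0.461, 0.062], 0.7), ([0.36, 0.25, 0.008], 0.65)]
rest [([0.552, 0.028, 0.106], 0.68), ([0.734, -0.255, 0.061], 0.45)]
board_face [([0.566, 0.024, 0.105], 0.87)]
side [ 0.45687905 -0.93030664  1.18525749] [[0.99, 0.1, -0.07], [-0.12, 0.75, -0.65], [-0.02, 0.66, 0.75]] [-0.01340156  0.          0.          0.          0.        ]
plaque [([0.507, -0.32, 0.012], 0.91), ([0.474, -0.202, 0.009], 0.7)]
stencil [([0.358, 0.084, 0.011], 0.84), ([0.363, 0.248, 0.014], 0.75), ([0.497, 0.287, 0.017], 0.73)]
rest [([0.557, 0.009, 0.095], 0.85), ([0.71, 0.251, 0.042], 0.31)]
board_face [([0.566, 0.027, 0.106], 0.83)]
```

View pics/top1.png

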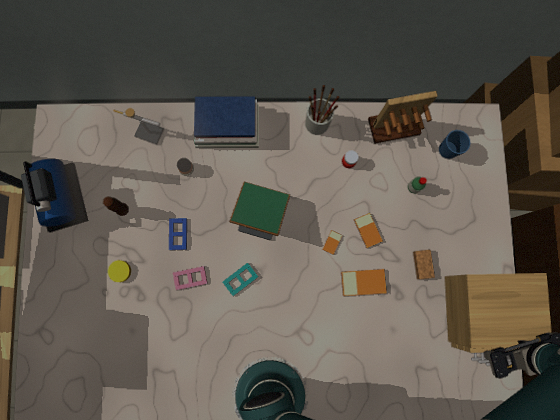

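View pics/side1.png

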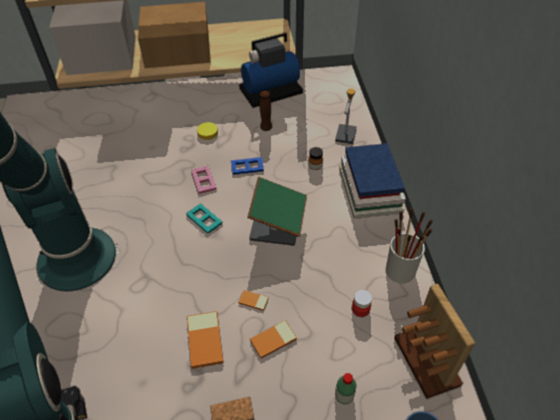

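Top view candidates are as follows.
- **Plaque:** orange small (333,242), **middle (370,230)** and large (365,283).
- **Stencil:** **blue (178,234)**, pink (191,278) and teal (240,279).
- **Board:** (260,209).

I choose the middle orange one and the blue one, then measure both in each view and check with a crop.

```bash
cat > m.py <<'E'
from h import *
def hsvmask(im,lo,hi): return cv2.inRange(cv2.cvtColor(im,cv2.COLOR_RGB2HSV),lo,hi)>0
def rect(P):
    (cx,cy),(w,h),a=cv2.minAreaRect((P[:,:2]*1000).astype(np.float32))
    if w<h: w,h,a=h,w,a+90
    return np.array([cx,cy])/1000,(round(w,1),round(h,1)),(a+90)%180-90
def nearest_comp(m,c,at,r=.09):
    m=m&(np.linalg.norm(c[...,:2]-np.array(at[:2]),axis=-1)<r)
    n,l,s,_=cv2.connectedComponentsWithStats(m.astype(np.uint8))
    return l==1+np.argmax(s[1:,4])
def onplane(name,m,z):  # intersect pixel rays with plane z
    c=cloud(name,np.ones(m.shape,np.float32)); e=np.array(viewer.camera_info(name)["eye"]); d=c[m]-e
    return e+d*((z-e[2])/d[:,2])[:,None]
def flat(name,im,c,col,at,z,r=.075):
    if col=="blue": m=hsvmask(im,(108,110,50),(128,255,255))
    else: m=hsvmask(im,(8,130,90),(18,255,255))|hsvmask(im,(18,40,190),(35,190,255))
    m=nearest_comp(m,c,at,r); return rect(onplane(name,m,z)),m.sum(),np.median(c[m][:,2])
E
python3 - <<'E'
from m import *
out=[]
for n in ("top","side"):
    f=np.load(n+"1.npz");im,c=f["im"],f["c"]
    for col,at in (("blue",(.498,.29)),("orange",(.508,-.317))): print(n,col,flat(n,im,c,col,at,.012))
    g=hsvmask(im,(60,80,25),(88,255,255)); g=nearest_comp(g,c,(.56,.025),.12)
    e=cv2.erode(g.astype(np.uint8),np.ones((5,5)))>0; P=c[e]; o=P.mean(0)
    for _ in range(3):
        _,s,V=np.linalg.svd(P-P.mean(0),full_matrices=False); nrm=V[2]*np.sign(V[2][2]); res=(P-P.mean(0))@nrm; P=P[abs(res)<3*res.std()]
    o=P.mean(0)
    # rays onto plane, square rect in plane coordinates
    C=cloud(n,np.ones(g.shape,np.float32));E=np.array(viewer.camera_info(n)["eye"]);d=C[g]-E
    Q=E+d*(((o-E)@nrm)/(d@nrm))[:,None]
    y=np.cross([0,0,1],nrm);y/=np.linalg.norm(y);x=np.cross(y,nrm)
    (ct,wh,a)=rect(np.stack([(Q-o)@x,(Q-o)@y],1)); 
    print("face",n,"std",res.std(),"slope",np.arccos(nrm[2]),"yaw",np.arctan2(nrm[1],nrm[0]),"centre",o+ct[0]*x+ct[1]*y,wh,"edge angle in plane",a)
    for cc,k in (((370,230),"p"),((178,234),"s")):
        if n=="top": out.append(cv2.resize(im[cc[1]-35:cc[1]+35,cc[0]-45:cc[0]+45],(390,300),interpolation=cv2.INTER_CUBIC))
cv2.imwrite("pics/crop1.png",cv2.cvtColor(np.hstack(out),cv2.COLOR_RGB2BGR))
E
```

```text
top blue ((array([0.50014264, 0.29219418]), (99.6, 54.6), 1.4710904359817505), np.int64(363), np.float64(0.010951093012933732))
top orange ((array([ 0.49960159, -0.31917776]), (79.5, 57.2), 22.677013397216797), np.int64(379), np.float64(0.01068677388621131))
face top std 0.0024593587862622 slope 0.38020115493564816 yaw -0.2774319298340151 centre [0.56865473 0.0283016  0.10432845] (141.8, 139.7) edge angle in plane -0.6733169555664062
side blue ((array([0.4990658 , 0.28844775]), (98.4, 60.8), 2.217250108718872), np.int64(304), np.float64(0.012390396978398388))
side orange ((array([ 0.50613086, -0.31878372]), (96.5, 56.9), 22.798572540283203), np.int64(611), np.float64(0.012760148338368804))
face side std 0.002297175357436511 slope 0.3794986870283593 yaw -0.27472607084848 centre [0.56730043 0.02597438 0.10578994] (138.6, 137.6) edge angle in plane 89.5611572265625
```

View pics/crop1.png

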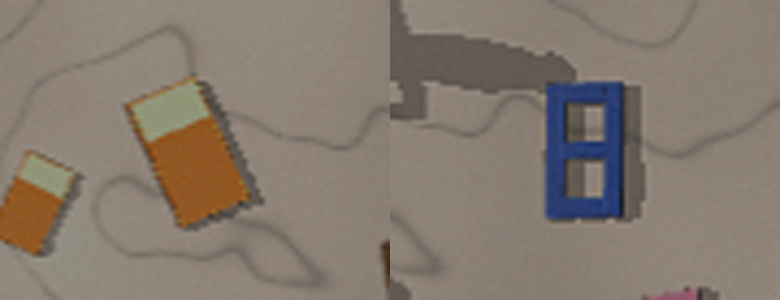

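The crop confirms the choice: the middle orange plaque with its cream end, and the blue stencil. The small look-alike's corner is only about 68 mm from the plaque's centre, along the finger line. So I'll first grip the plaque off-centre and shift it about 35 mm clear.

```bash
cat >> h.py <<'E'
def Rdown(yaw):
    c,s=np.cos(yaw),np.sin(yaw); return np.array([[c,s,0],[s,-c,0],[0,0,-1.]])
def Rface(slope,yaw):
    n=np.array([np.sin(slope)*np.cos(yaw),np.sin(slope)*np.sin(yaw),np.cos(slope)])
    y=np.cross([0,0,1],n);y/=np.linalg.norm(y);x=np.cross(y,n)
    return np.stack([x,-y,-n],1)   # tool axes: x down slope
def st(): 
    s=env.sense(); print("t",round(s["t"],2),"p",np.round(s["ee_pos"],4),"F",np.round(s["wrist_force"],2),"M",np.round(s["moment"],2),"w",round(s["gripper_width"],4),"g",np.round(s["grasp_force"],1)); return s
E
python3 - <<'E'
from m import *
s=st(); print(np.round(s["tcp_rot"],2).tolist())
f=np.load("top1.npz");im=f["im"]
print("cream HSV",cv2.cvtColor(im[218:226,362:368],cv2.COLOR_RGB2HSV).reshape(-1,3)[::9].tolist(),"bench",cv2.cvtColor(im[200:204,395:399],cv2.COLOR_RGB2HSV).reshape(-1,3)[::5].tolist())
for p,R in (([.506,-.319,.1],Rdown(.396)),([.5,.29,.1],Rdown(.03)),([.568,.027,.105],Rface(.38,-.276))):
    for F in (R,R@np.diag([-1,-1,1.])):
        q=solver.inverse_kinematics(np.array(p),F); print(p,None if q is None else np.round(q,2))
E
```

```text
t 0.5 p [ 0.1562 -0.6309  0.189 ] F [ 0.18 -0.52 -0.68] M [ 0.   -0.07 -0.01] w 0.0917 g 0.0
[[0.97, 0.24, -0.0], [0.24, -0.97, 0.0], [-0.0, -0.0, -1.0]]
cream HSV [[34, 51, 149], [31, 50, 148], [32, 52, 148], [33, 50, 148], [34, 49, 150], [18, 119, 143]] bench [[17, 34, 143], [16, 37, 145], [16, 37, 143], [14, 34, 143]]
[0.506, -0.319, 0.1] [ 0.65  0.5  -0.19  1.8   0.12  0.86 -0.77]
[0.506, -0.319, 0.1] [ 1.34  0.97 -1.33  1.75  1.    1.27  1.72]
[0.5, 0.29, 0.1] [ 0.14  0.71 -1.01  1.81  0.7   1.03 -2.69]
[0.5, 0.29, 0.1] [ 0.14  0.71 -1.01  1.81  0.7   1.03  0.45]
[0.568, 0.027, 0.105] [ 0.18  0.68 -0.32  1.54  0.06  1.3  -1.98]
[0.568, 0.027, 0.105] [ 0.46  0.81 -0.78  1.52  0.36  1.36  0.92]
```

```bash
sed -i 's/hsvmask(im,(18,40,190),(35,190,255))/hsvmask(im,(15,44,100),(42,190,255))/' m.py
python3 - <<'E'
from m import *
for n in ("top","side"):
    f=np.load(n+"1.npz"); print(flat(n,f["im"],f["c"],"orange",(.508,-.317),.012,.065))
E
```

```text
((array([ 0.50936465, -0.31476917]), (100.6, 61.8), 22.367143630981445), np.int64(562), np.float64(0.010692939813941704))
((array([ 0.50792886, -0.31678809]), (101.3, 59.2), 22.798568725585938), np.int64(886), np.float64(0.012782449757409498))
```

Run:
```python
from m import *
a=.394;R=Rdown(a);e=np.array([np.cos(a),np.sin(a),0]);p=np.array([-e[1],e[0],0])
c=np.array([.5085,-.316,0])-.010*e-.009*p; z=lambda h:np.array([0,0,h])
env.reach(c+z(.10),R); env.movel(c+z(.005),rate=.15); st()
effector.grasp(15); st()
c2=c-.03*p
env.movel(c+z(.012),rate=.1); env.movel(c2+z(.012),rate=.1); env.movel(c2+z(.005),rate=.05); st()
effector.release(); env.movel(c2+z(.15),rate=.25); s=st(); print(s["ee_pos"])
# on to above the stencil
F=np.diag([-1,-1,1.])
env.reach(np.array([.42,-.05,.32]),Rdown(.2)@F)
env.reach(np.array([.499,.290,.12]),Rdown(.03)@F); st()
for n in ("top","side"):
    im,d,cl=snap(n,n+"2.png"); print(n,"plaque",flat(n,im,cl,"orange",(c2+.01*e)[:2],.012,.065))
print((c2+.01*e)[:2])
```

```text
t 2.99 p [ 0.5032 -0.3287  0.0057] F [-0.44  0.11  0.27] M [-0.01 -0.06  0.01] w 0.0917 g 0.0
t 4.33 p [ 0.5027 -0.3282  0.005 ] F [ 0.38 -0.13 -0.32] M [-0.   -0.02  0.01] w 0.0001 g 0.0
t 5.33 p [ 0.5137 -0.355   0.0044] F [-0.19 -0.2  -0.52] M [ 0.03 -0.   -0.02] w 0.0006 g 0.0
t 7.43 p [ 0.5133 -0.3554  0.1489] F [ 0.02 -0.04 -1.05] M [ 0.05  0.03 -0.09] w 0.0917 g 0.0
[ 0.51333529 -0.35542187  0.14885138]
t 11.11 p [0.4999 0.2889 0.1202] F [-0.03 -0.51  0.13] M [ 0.   -0.13  0.06] w 0.0918 g 0.0
top plaque ((array([ 0.50907672, -0.31729834]), (101.0, 55.7), 22.736225128173828), np.int64(460), np.float64(0.01058393038012373))
side plaque ((array([ 0.5087171 , -0.31848535]), (101.4, 56.7), 22.521657943725586), np.int64(776), np.float64(0.01254333228585136))
[ 0.52347151 -0.35201186]
```

View pics/top2.png

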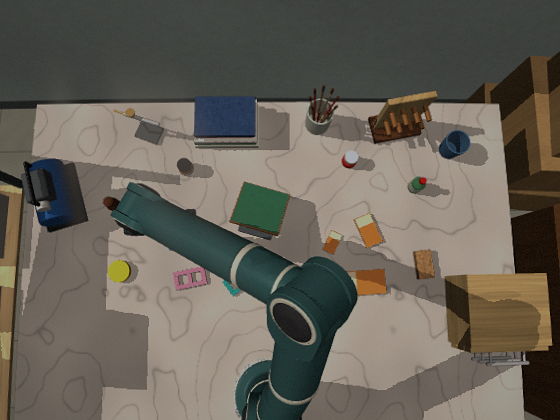

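The gripper closed to zero, so the fingers passed over the plaque. The tips evidently retract as they open. I'll measure the tip height of the open fingers from depth.

Run:
```python
from m import *
s=st()
def tips(lab):
    for n in ("side","top"):
        im,d,c=snap(n,f"{lab}_{n}.png")
        P=c[(d>0)&(abs(c[...,0]-.5)<.04)&(abs(c[...,1]-.289)<.09)&(c[...,2]>.04)&(c[...,2]<.3)]
        l=P[P[:,1]<.289];r=P[P[:,1]>.289]
        for k,q in (("R",l),("L",r)):
            if len(q): q=q[np.argsort(q[:,2])]; print(lab,n,k,len(q),np.round(q[:6],3).tolist())
tips("open")
im=cv2.imread("pics/open_side.png");cv2.imwrite("pics/crop3.png",cv2.resize(im[90:230,170:350],(720,560),interpolation=cv2.INTER_CUBIC))
```

```text
t 11.21 p [0.5001 0.2887 0.1206] F [-0.33 -0.04 -0.24] M [ 0.07 -0.2  -0.03] w 0.0921 g 0.0
open side R 586 [[0.508, 0.233, 0.149], [0.497, 0.234, 0.15], [0.491, 0.238, 0.151], [0.505, 0.231, 0.151], [0.502, 0.231, 0.152], [0.499, 0.232, 0.152]]
open side L 46 [[0.49, 0.339, 0.192], [0.493, 0.334, 0.192], [0.502, 0.336, 0.193], [0.508, 0.335, 0.193], [0.496, 0.336, 0.194], [0.505, 0.333, 0.195]]
open top R 26 [[0.531, 0.217, 0.272], [0.533, 0.207, 0.273], [0.525, 0.206, 0.273], [0.533, 0.217, 0.274], [0.533, 0.204, 0.274], [0.527, 0.206, 0.275]]
open top L 57 [[0.468, 0.337, 0.242], [0.468, 0.349, 0.247], [0.468, 0.346, 0.247], [0.468, 0.341, 0.247], [0.468, 0.367, 0.248], [0.468, 0.359, 0.249]]
```

View pics/crop3.png

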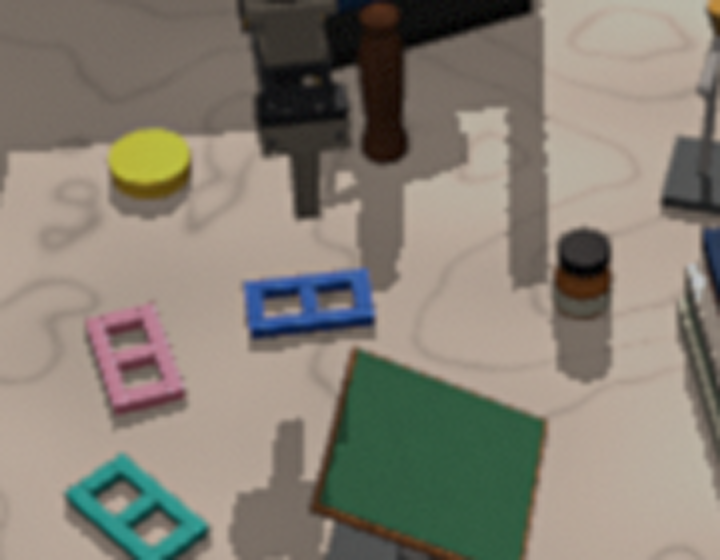

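Open tips sit about 28 mm behind the TCP. A linkage arc with L≈52 mm puts them about 8 mm behind at 56 mm width, which explains the miss. The plaque hasn't moved (the top view still shows it at (370,230)). I'll grip the stencil with the TCP at z=-4 mm.

Run:
```python
from m import *
F=np.diag([-1,-1,1.]); R=Rdown(.032)@F
c=np.array([.4996,.2895,0]); z=lambda h:np.array([0,0,h])
env.movel(c+z(.03),R,rate=.2); env.movel(c+z(-.004),rate=.08); s=st()
if abs(s["wrist_force"][2])<8:
    effector.grasp(20); s=st()
    if .05<s["gripper_width"]<.06:
        env.movel(c+z(.10),rate=.2); st()
        im,d,cl=snap("side","held_side.png")
        cv2.imwrite("pics/crop4.png",cv2.resize(cv2.imread("pics/held_side.png")[80:220,170:350],(720,560),interpolation=cv2.INTER_CUBIC))
```

```text
t 12.48 p [ 0.4993  0.2897 -0.0043] F [-2.04  0.22  0.14] M [ 0.06 -0.15  0.02] w 0.092 g 0.0
t 13.83 p [ 0.4996  0.2895 -0.004 ] F [-0.05 -0.33  0.24] M [ 0.09 -0.15  0.03] w 0.0005 g 0.0
```

Run:
```python
from m import *
def tips(lab):
    s=st();im,d,c=snap("side",f"{lab}.png")
    P=c[(d>0)&(abs(c[...,0]-.5)<.03)&(abs(c[...,1]-.289)<.09)&(c[...,2]>.03+s["ee_pos"][2]-.1)&(c[...,2]<.3)]
    q=P[np.argsort(P[:,2])]; print(lab,len(q),np.round(q[:12:2],3).tolist())
env.movel([.4996,.2895,.1],rate=.25); env.pause(.1); tips("closed_side")
im=cv2.imread("pics/closed_side.png");cv2.imwrite("pics/crop4.png",cv2.resize(im[80:220,170:350],(720,560),interpolation=cv2.INTER_CUBIC))
```

```text
t 14.5 p [0.4989 0.2885 0.0986] F [ 0.03  0.51 -0.52] M [ 0.05 -0.11 -0.02] w 0.0002 g 0.0
closed_side 654 [[0.508, 0.281, 0.127], [0.49, 0.277, 0.129], [0.49, 0.28, 0.13], [0.503, 0.281, 0.132], [0.505, 0.278, 0.134], [0.493, 0.273, 0.135]]
```

View pics/crop4.png

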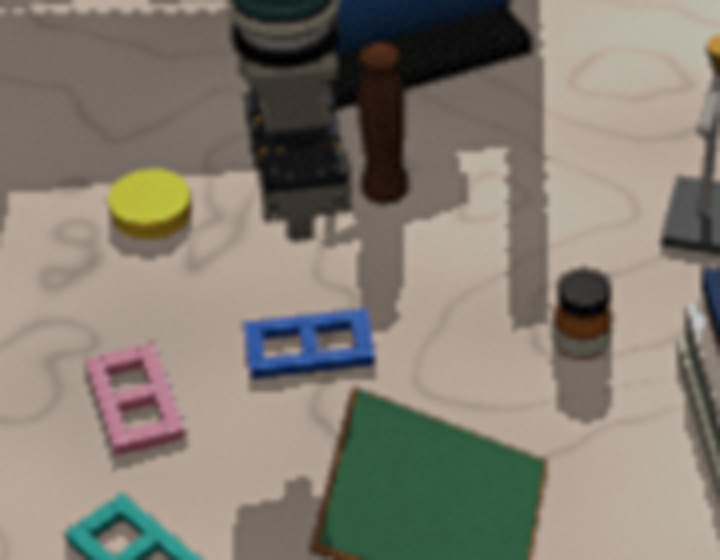

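The tip sits 28 mm behind the reported TCP whether open or closed, so it's a constant tool offset rather than an arc. The bench and stencil heights read correctly. I'll touch the bench beside the stencil to calibrate the offset, then grip. I'll also work out the look-alike's clearance in the plaque frame.

Run:
```python
from m import *
a=np.deg2rad(22.63);e=np.array([np.cos(a),np.sin(a)]);p=np.array([-e[1],e[0]]);c0=np.array([.5089,-.3179])
for n in ("top","side"):
    f=np.load(n+"1.npz");im,c=f["im"],f["c"]
    m=hsvmask(im,(8,130,90),(18,255,255))|hsvmask(im,(15,44,100),(42,190,255)); m=nearest_comp(m,c,(.472,-.2),.045)
    Q=onplane(n,m,.012)[:,:2]; ct,wh,an=rect(Q); b=cv2.boxPoints(cv2.minAreaRect((Q*1000).astype(np.float32)))/1000
    print(n,wh,"corners in plaque frame (e,p) mm",np.round(np.stack([(b-c0)@e,(b-c0)@p],1)*1000).tolist())
F=np.diag([-1,-1,1.]); R=Rdown(.032)@F
c=np.array([.4996,.2895,0]); z=lambda h:np.array([0,0,h])
effector.release(); env.movel(c+z(-.019),R,rate=.2); s=st()
h=-.019
while h>-.033:
    h-=.001; env.movel(c+z(h),rate=.02); w=env.sense()
    if w["wrist_force"][2]>3.5: break
s=st(); print("contact",h,s["ee_pos"][2])
h+=.004; env.movel(c+z(h),rate=.05); effector.grasp(20); st()
```

```text
top (70.5, 40.9) corners in plaque frame (e,p) mm [[-26.0, 138.0], [19.0, 84.0], [50.0, 110.0], [5.0, 165.0]]
side (69.8, 42.9) corners in plaque frame (e,p) mm [[-29.0, 133.0], [16.0, 80.0], [48.0, 108.0], [3.0, 161.0]]
t 16.67 p [ 0.5     0.2904 -0.0181] F [ 0.09 -0.55  1.19] M [ 0.06 -0.14  0.  ] w 0.0921 g 0.0
t 18.42 p [ 0.4997  0.2895 -0.0251] F [-1.27 -3.    8.15] M [-0.15  0.29  0.08] w 0.092 g 3.9
contact -0.026000000000000006 -0.02513868224501232
t 19.3 p [ 0.4996  0.2895 -0.0221] F [ 0.1   0.26 -0.46] M [ 0.06 -0.17  0.04] w 0.0558 g 20.0
```

Run:
```python
from m import *
F=np.diag([-1,-1,1.]); a=np.deg2rad(22.63); z=lambda h:np.array([0,0,h])
c=np.array([.4996,.2895,0]); pc=np.array([.5089,-.3179,0])
env.movel(c+z(.10),rate=.2); s=st()
env.reach(np.array([.43,-.05,.26]),Rdown(.2)@F)
R=Rdown(a)@F
q=solver.inverse_kinematics(pc+z(.05),R); print(np.round(q,2))
env.reach(pc+z(.05),R); st()
env.movel(pc+z(-.004),rate=.15); env.movel(pc+z(-.009),R,rate=.03); s=st()
if abs(s["wrist_force"][2])<8:
    effector.release(); env.movel(pc+z(.10),rate=.25); st()
    im,d,cl=snap("side","laid_side.png"); np.savez("laid.npz",im=im,d=d,c=cl)
    A=cv2.resize(cv2.imread("pics/laid_side.png")[290:390,210:340],(780,600),interpolation=cv2.INTER_CUBIC); cv2.imwrite("pics/crop5.png",A)
```

```text
t 20.06 p [0.4992 0.2886 0.0991] F [ 0.17 -0.65 -0.08] M [ 0.06 -0.13 -0.02] w 0.0556 g 20.0
[ 1.14  0.77 -0.89  1.79  0.72  0.95  1.9 ]
t 22.8 p [ 0.5101 -0.3168  0.0513] F [ 0.34  0.1  -0.21] M [ 0.1  -0.09 -0.01] w 0.0556 g 20.0
t 23.62 p [ 0.5091 -0.3181 -0.0086] F [ 0.06  0.84 -1.21] M [ 0.01 -0.2  -0.04] w 0.0557 g 20.0
t 24.89 p [ 0.5085 -0.3182  0.1   ] F [-0.27  0.25 -0.73] M [ 0.07 -0.15  0.02] w 0.0922 g 0.0
```

View pics/crop5.png

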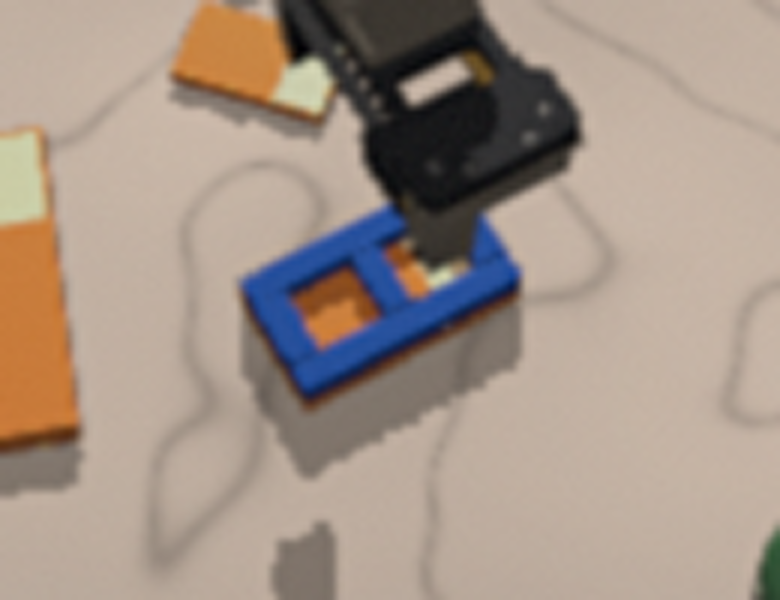

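The stencil lies on the plaque with its edges visually in line (crop corners (245,285), (305,385), (518,275)). I'll check the offset along the length numerically.

Run:
```python
from m import *
a=np.deg2rad(22.63);e=np.array([np.cos(a),np.sin(a)]);p=np.array([-e[1],e[0]]);c0=np.array([.5089,-.3179])
def ext(n,m,zz,lab):
    P=onplane(n,m,zz)[:,:2]-c0; E=P@e*1000;Q=P@p*1000
    print(lab,"e",np.round([E.min(),E.max(),(E.min()+E.max())/2],1),"p",np.round([Q.min(),Q.max()],1),rect(P)[2])
f=np.load("laid.npz");m=nearest_comp(hsvmask(f["im"],(105,110,40),(128,255,255)),f["c"],c0,.08); ext("side",m,.024,"stencil now")
f=np.load("side1.npz");m=hsvmask(f["im"],(8,130,90),(18,255,255))|hsvmask(f["im"],(15,44,100),(42,190,255)); m=nearest_comp(m,f["c"],c0,.065); ext("side",m,.012,"plaque before")
b=nearest_comp(hsvmask(f["im"],(105,110,40),(128,255,255)),f["c"],(.4996,.29),.075); P=onplane("side",b,.012); print(rect(P))
```

```text
stencil now e [-51.5  48.2  -1.7] p [-31.   26.2] 21.743324279785156
plaque before e [-51.2  50.3  -0.4] p [-28.1  31.1] 22.798547744750977
(array([0.4990658 , 0.28844775]), (98.4, 60.8), 2.217250108718872)
```

Run:
```python
from m import *
F=np.diag([-1,-1,1.]); a=np.deg2rad(22.63); z=lambda h:np.array([0,0,h]); R=Rdown(a)@F
pc=np.array([.5089,-.3179,0])
env.movel(pc+z(.01),R,rate=.25); env.movel(pc+z(-.022),rate=.08); s=st()
effector.grasp(35); s=st()
if .053<s["gripper_width"]<.059:
    env.movel(pc+z(.06),rate=.12); st()
    env.reach(np.array([.50,-.15,.22]),Rdown(0.)@F); st()
    for n in ("side","top"): im,d,cl=snap(n,f"pair_{n}.png"); np.savez(f"pair_{n}.npz",im=im,d=d,c=cl)
    A=cv2.resize(cv2.imread("pics/pair_side.png")[160:300,200:370],(728,600),interpolation=cv2.INTER_CUBIC); cv2.imwrite("pics/crop6.png",A)
```

```text
t 26.0 p [ 0.5089 -0.3177 -0.0222] F [-0.4   1.05  0.04] M [ 0.1  -0.13 -0.02] w 0.092 g 0.0
t 26.63 p [ 0.5089 -0.3179 -0.0218] F [-0.53 -0.79  1.12] M [ 0.17 -0.04  0.03] w 0.0556 g 35.0
t 27.47 p [ 0.5083 -0.3179  0.0594] F [-0.26 -0.22 -1.2 ] M [ 0.04 -0.15 -0.01] w 0.056 g 35.0
t 28.39 p [ 0.4994 -0.1515  0.2189] F [-0.25 -1.59 -1.86] M [ 0.02 -0.12  0.01] w 0.0557 g 35.0
```

View pics/crop6.png

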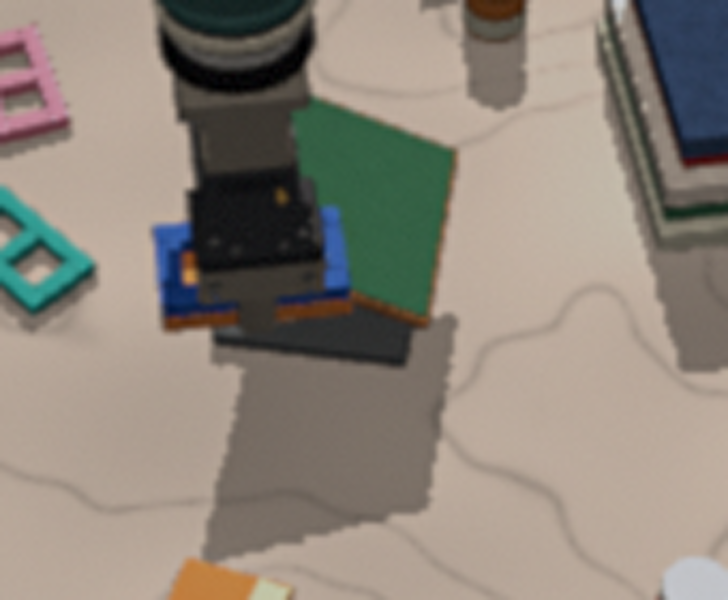

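The pair is held squarely, with ends and edges in line (corners (162,320) and (352,305) in the crop). Next I'll tilt over the board and hover to check whether the 22 mm offset acts along the tool axis.

```bash
cat > bf.py <<'E'
from m import *
F=np.diag([-1,-1,1.]); SL,YAW=.380,-.276; RF=Rface(SL,YAW)@F; n=-RF[:,2]
fx=Rface(SL,YAW)[:,0]; fy=-Rface(SL,YAW)[:,1]; face=np.array([.568,.027,.105])
E
python3 - <<'E'
from bf import *
t=lambda g,o=0: face+n*(g-.022)
env.reach(t(.09),RF); st(); env.movel(t(.035),rate=.15); env.pause(.1); s=st()
print("rot err",np.round(np.degrees(cv2.Rodrigues(s["tcp_rot"]@RF.T)[0].ravel()),2))
for k in ("side","top"):
    im,d,c=snap(k,f"hov_{k}.png"); np.savez(f"hov_{k}.npz",im=im,d=d,c=c)
    m=hsvmask(im,(105,110,40),(128,255,255))&(np.linalg.norm(c-face,axis=-1)<.12); P=c[m]-face
    q=np.stack([P@fx,P@fy,P@n],1)*1000
    print(k,m.sum(),"x",np.round(np.percentile(q[:,0],[0,2,98,100]),1),"y",np.round(np.percentile(q[:,1],[0,2,98,100]),1),"n",np.round(np.percentile(q[:,2],[2,50,98]),1))
A=cv2.resize(cv2.imread("pics/hov_side.png")[140:270,200:358],(729,600),interpolation=cv2.INTER_CUBIC); cv2.imwrite("pics/crop7.png",A)
E
```

```text
t 29.32 p [0.5922 0.0187 0.1676] F [-0.71 -0.36 -0.76] M [-0.11 -0.6   0.06] w 0.0555 g 35.0
t 29.94 p [0.5738 0.025  0.1186] F [-0.36  0.31 -1.59] M [-0.05 -0.59 -0.05] w 0.0556 g 35.0
rot err [-0.01 -0.16 -0.09]
side 227 x [-50.5 -49.8  44.7  48.9] y [-33.5 -31.8  22.8  25.4] n [52.2 60.4 65.5]
top 376 x [-50.  -48.8  46.4  49.6] y [-28.4 -27.   27.4  31.1] n [49.2 59.6 65.2]
```

View pics/crop7.png

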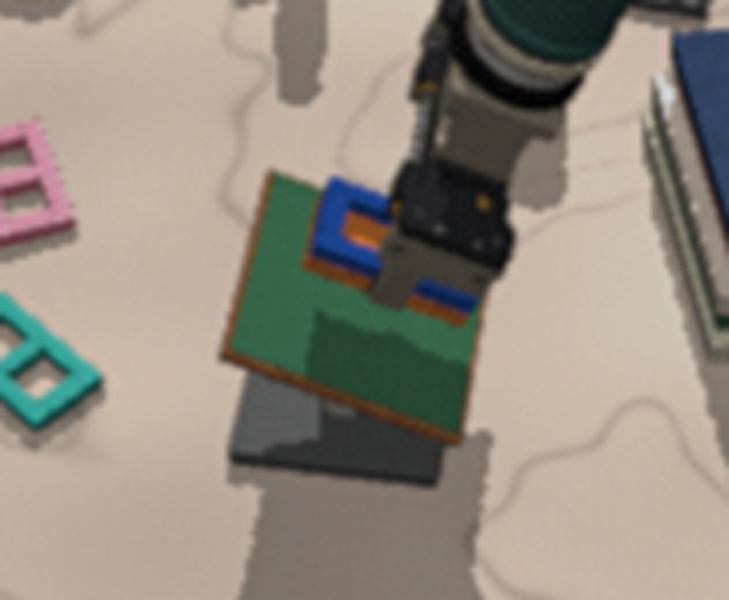

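The pair is centred over the face (x about -0.5 mm, y about 0, stencil top 60 mm out against 59 expected), so the offset is along the tool axis. Now I'll press with force feedback.

Run:
```python
from bf import *
t=lambda g: face+n*(g-.022)
def f(k=6):
    W=[]
    for _ in range(k): env.pause(.02); s=env.sense(); W.append(np.r_[s["wrist_force"],s["moment"]])
    return np.mean(W,0)
b=f(10); env.movel(t(.006),RF,rate=.1); g=.006
while g>-.010:
    g-=.001; env.movel(t(g),RF,rate=.02); w=f()-b; fn=w[:3]@n
    print(round(g,4),round(fn,2),np.round(w[3:],2))
    if fn>8: break
env.pause(.2); w=f(10)-b; s=st()
print("Fn",w[:3]@n,"tool frame F",np.round(RF.T@w[:3],2),"M",np.round(RF.T@w[3:],3),"rot err",np.round(np.degrees(cv2.Rodrigues(s["tcp_rot"]@RF.T)[0].ravel()),2))
for k in ("side","top"):
    im,d,c=snap(k,f"fin_{k}.png")
    m=hsvmask(im,(105,110,40),(128,255,255))&(np.linalg.norm(c-face,axis=-1)<.12); P=c[m]-face; q=np.stack([P@fx,P@fy,P@n],1)*1000
    print(k,"x",np.round(np.percentile(q[:,0],[0,100]),1),"y",np.round(np.percentile(q[:,1],[0,100]),1),"n",np.round(np.percentile(q[:,2],[50,98]),1))
cv2.imwrite("pics/crop8.png",cv2.resize(cv2.imread("pics/fin_side.png")[150:260,230:350],(654,600),interpolation=cv2.INTER_CUBIC))
```

```text
0.005 0.22 [ 0.02 -0.02 -0.01]
0.004 -0.29 [-0.01 -0.02 -0.01]
0.003 0.04 [ 0.01 -0.02 -0.01]
0.002 0.3 [-0.01 -0.01 -0.01]
0.001 -0.14 [ 0.02 -0.02 -0.01]
0.0 0.52 [-0.01 -0.07 -0.02]
-0.001 1.94 [ 0.02 -0.03 -0.01]
-0.002 3.84 [ 0.02  0.01 -0.01]
-0.003 5.59 [ 0.06  0.11 -0.  ]
-0.004 6.96 [ 0.05  0.22 -0.01]
-0.005 8.67 [0.07 0.33 0.03]
t 34.87 p [0.5588 0.0298 0.0806] F [ 0.06 -0.15  7.44] M [-0.08 -0.24  0.05] w 0.0561 g 35.0
Fn 8.318820477744046 tool frame F [ 2.01 -0.85 -8.32] M [ 0.049  0.336 -0.014] rot err [ 0.   -0.05 -0.01]
side x [-50.8  47.6] y [-55.6  29.9] n [19.5 25.3]
top x [-51.2  47.4] y [-28.4  30.7] n [18.9 24.8]
```

View pics/crop8.png

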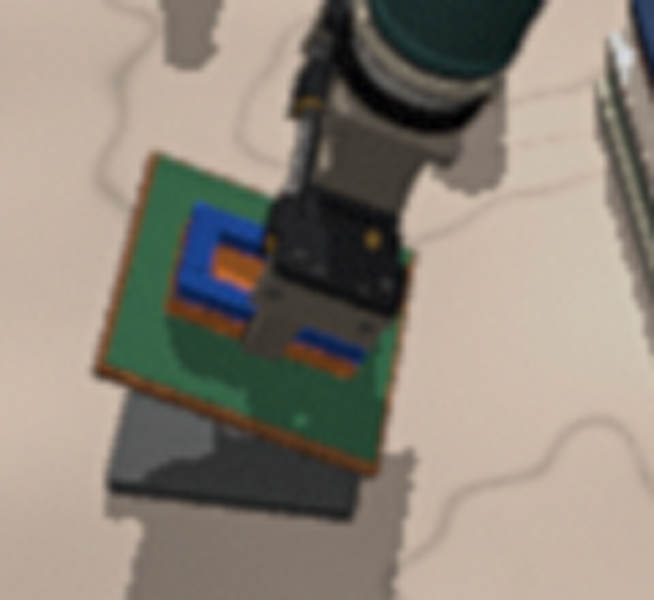

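The pair is pressed centrally with about 8 N and looks flush. There is a 2 N tangential force and a moment of 0.34 N m. I'll shift up the slope a fraction of a millimetre to see whether that is just friction acting on the wrist lever or a real tilt.

Run:
```python
from bf import *
b=np.load("b.npy") if __import__("os").path.exists("b.npy") else None
def f(k=8):
    W=[]
    for _ in range(k): env.pause(.02); s=env.sense(); W.append(np.r_[s["wrist_force"],s["moment"]])
    w=np.mean(W,0); return np.r_[RF.T@w[:3],RF.T@w[3:]]
hov=np.r_[RF.T@np.array([-.36,.31,-1.59]),RF.T@np.array([-.05,-.59,-.05])]  # hover reading
print(np.round(f()-hov,2))
for dx in (.0003,.0006,.0009):
    env.movel(face+n*(-.005-.022)-fx*dx,RF,rate=.02); print(dx,np.round(f()-hov,3))
st()
```

```text
[ 1.49 -1.12 -8.62  0.1   0.35 -0.05]
0.0003 [ 0.63  -1.326 -8.927  0.06   0.173 -0.049]
0.0006 [-3.750e-01 -4.800e-01 -8.819e+00  4.400e-02 -8.000e-03 -7.100e-02]
0.0009 [-0.83  -0.918 -8.429  0.016 -0.146 -0.06 ]
t 36.25 p [0.5589 0.0297 0.0808] F [ 3.1  -1.53  5.74] M [-0.12 -0.73  0.01] w 0.056 g 35.0
```

With the lateral force at zero the moment vanishes, so contact is central and the plaque is flush. I'll go to the neutral position and hand in.

Run:
```python
from bf import *
env.movel(face+n*(-.005-.022)-fx*.0006,RF,rate=.02); env.pause(.3); s=st()
print(np.round(RF.T@s["wrist_force"],2)); print(workorder.finish_job())
```

```text
t 36.8 p [0.5588 0.0297 0.0807] F [ 3.1  -2.01  6.56] M [-0.11 -0.59  0.01] w 0.0557 g 35.0
[-0.85 -1.08 -7.4 ]
the job is handed in; nothing more can be done
None
```

I laid the blue stencil on the middle-sized orange plaque (lengthwise within about 1–2 mm) and handed the job in at about 37 s of the 54 s limit. The arm was still gripping the pair at 35 N and holding it flush on the middle of the green face with a push of about 8 N; no verdict came back.

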